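Catch the coffee tin as the dispenser pops it out

ROBOT

A 6-joint arm with a two-finger parallel gripper is mounted at the origin on a cart in front of the work surface, level with it; the furniture and walls round the work are solid. World frame = base frame: x ahead of the robot, y to its left, z up, the work surface at z = 0. Lengths are in m, angles in rad, forces in N, time in s.
With the tool pointing down it reaches from about 0.275 to 0.85 m from the base axis. Payload 5.2 kg.
Tool frame: the origin (TCP) lies midway between the tips of the shut fingers; the grasp point (between the pads) lies 19 mm behind it; x points along the fingers, y is the direction in which the jaws open and shut, and the axes are right-handed (so a half turn about x gives the same grasp; the last joint's range is limited). The gripper opens to 85 mm and grips with 20 to 120 N. Pads are 22 mm wide; open, the fingers measure 114 mm over their backs; the gripper's body (76 mm by 85 mm) begins 54 mm behind the grasp point. The pads swing forward as they close: fully open they stand 13 mm farther back than shut.
Start: joints at [1.075, 0.259, 1.535, -0, 1.348, -0.203], TCP at [0.159, 0.527, 0.231] pointing down, gripper open.
Joint ranges: [-3.14, 3.14], [-0.91, 2.08], [0.19, 2.58], [-1.22, 4.36], [0.22, 2.71], [-3.12, 3.12]. Speed limits (rad/s): [2.57, 2.57, 3.14, 3.14, 3.14, 3.14].

INTERFACE

Orientations are given as a rotation vector (axis times angle).
In Python, from plant import env gives the robot as it stands.
- The arm moves only by the tool step_arm, never from a script. Its arguments are lists of equal length, an entry for each row: "gripper": the finger opening in m, from 0 to 0.0854; "offset": the shift along the tool's x, y, z in m, a list of three; "angular": the turn, a rotation vector about the tool's x, y, z in degrees, a list of three. In form: {"gripper": [gripper, ...], "offset": [[tx, ty, tz], ...], "angular": [[rx, ry, rz], ...]}. A call has 1 to 12 rows; each row is the pose to reach, as a shift and turn from the pose commanded when the call began, along the tool's axes at that moment; what a row does not reach only later rows make up. A row lasts 1/12 s, in which the tool goes at most 41.7 mm and 7.16 degrees, less where a joint would pass 70% of its speed; a pose out of reach is approached as far as the arm can. A call with a gripper value outside its range is refused whole. The fingers move at their own pace and stop on an object; "squeeze" is the grip in N (left out, the last holds). Time passes only in rows, so rows that repeat a pose let the fingers close. It gives the time, the measured TCP pose, the force and the opening at its end, in the units of the state.
- env.observe(): the state, without advancing time (a new reading comes with each control period).
- env.camera(name): name is "scene" or "top" or "wrist"; returns a dict with "pixels" (400x640x3 uint8, red, green, blue), "fx", "fy", "cx", "cy" (pixels), "pose" (4x4, takes a point from camera to world coordinates); the wrist camera has in their place "T_tool_cam" (4x4, takes a point from camera to tool coordinates, whose origin is the TCP and whose axes are the tool frame's). Camera axes: x right, y up, looking along -z (the intrinsics and any distortion apply to the point x, -y, -z); pixel columns grow to the right and rows downward; lengths in m; the calibration is good to about 2 mm. A picture is of the moment at which its call begins: read the wrist's pose just before it. There is no depth.
- env.close_job(): hands the job in, once; it reports no verdict.
Trained networks look in the newest picture that a camera, given by its name, has taken for a name from the list of things; names that differ only in an ending like _2 or _b are one class to them, and where a whole thing is asked for, a point or a joint stands for the part that bears it (a point fixed in the world has none). Each returns a list of dicts, best first, with "p" (0 to 1); they miss things now and then, are a little off and sometimes report something else, mostly with a low value. They report only what shows in the picture. A call takes as long as a camera call.
- env.cut_out(camera, name): "region" (400x640 bool, what is visible of it).
- env.pinpoint(camera, name): "centre" ([x, y, z] in m, in the coordinates of the camera as it stood for that picture, good to about 4 mm: a listed point, or the origin of a listed thing).
The state is a dict: "t": time; "qpos": joint angles; "dq": joint speeds; "tau": joint torques, N m; "position": TCP position; "orientation": TCP orientation; "ft_force": force on the tool from outside, world axes, zero at the start; "wrist_torque": the same for the moment, N m; "width": finger opening in m.
Only numpy, scipy, OpenCV 4.12 (cv2) and the standard library are available. Lean on these libraries where they do the work, as an engineer would, in place of code of your own. Each camera call takes 0.05 s, during which the arm holds its last target.

TASK

Get the red coffee tin out of the dispenser: with one finger press the black key right down and keep it down, so that the spring pops the tin along the chute, and with the other finger stop the tin on the chute before it drops off the open end. Finish while holding it like that: key still down, the tin standing upright on the chute and resting against your finger. Do not pinch, lift or shove the tin, and leave the other things where they are.

Things in the scene. Friction and masses are not known exactly. Their poses are not given: they have to be found in the camera images.
- dispenser: grey coffee-tin dispenser, fixed. Origin on the worktop under the waiting tin; x axis along the chute to its open end, y across, z up. Chute floor 16 mm above the worktop, 47 mm wide between guide walls 28 mm high, open above, ends at x = 85 mm. Spring housing 55 mm high behind x = -33 mm. Block for the key, 30 mm high, at x 15 to 105, y -87 to -29 mm.
- plunger (a joint): travel of the steel spring plunger behind the tin, in m: 0 drawn back (start), 0.093 fully out, past which the tin drops off. It pushes the tin towards the open end all the time with 2 to 3 N
- key (a joint): travel of the black release key, straight down, in m: 0 up, 0.012 at its stop. It springs back when released (2 N at first, 6 N at full travel, plus up to 3 N of rubbing). It lowers the small steel gate (8 mm tall, at x = 25 mm in the dispenser frame) that holds the tin back; the tin is let go at about 0.008 to 0.009. Released early, the gate would rise under the tin.
- key_top (a point): centre of the top face of the black key, 46 mm above the worktop when up; it moves with the key. The face is 50 mm along the dispenser's x and 36 mm along its y, centred at x = 75, y = -64 mm in the dispenser frame
- catch_spot (a point): fixed point on the chute's centre line at x = 75 mm in the dispenser frame, beside the key (64 mm across from its middle), 35 mm above the worktop, which is the height of the key's face when pressed 11 mm. A fingertip here clears the guide walls by 7 mm and stands in the way of the tin, whose top is 50 mm above the worktop
- chute_end (a point): middle of the edge of the chute floor at its open end; past it the tin drops to the worktop
- coffee_tin: red coffee tin with an aluminium lid, 44 mm across, 34 mm tall, about 60 g, standing upright in the chute at x = 0 to 2 mm of the dispenser frame; origin at the centre of its underside. Let go, it is pushed along the chute at about 0.04 to 0.12 m/s and, if nothing stops it, off the open end within one to two seconds.
- spare_tin: white coffee tin with a brass-coloured lid, 44 mm across, 34 mm tall, standing on the worktop; bystander; origin at the centre of its underside
- mug: orange mug, 101 mm tall; bystander; origin at the centre of its underside
- lemon: yellow lemon, 78 mm long, 56 mm tall, lying on its side; bystander; origin at the centre of its underside
- garlic: garlic bulb, 53 mm; bystander; origin at the centre of its underside
- spice_jar: spice jar with dark cap, 41 mm across, 105 mm tall; bystander; origin at the centre of its underside
- timer: red and white kitchen timer, 67 mm across, 50 mm tall; bystander; origin at the centre of its underside

How it is judged:
On the way, in this order (a step that is already met when the one before it is completed fails the run):
1. the key is pressed (value of joint key above 0.006 m).
2. the tin has popped past its waiting place (x of coffee_tin in the frame of dispenser above 0.014 m).
At the end, for the whole second after the job is handed in: Through the last second the key is held at least 7 mm down by the fingers, the red tin stands on the chute (its centre 14 to 80 mm from its waiting place along the chute, tilted less than 0.15 rad, at rest within 0.02 m/s) and presses on a finger with more than 0.3 N (value of joint key above 0.007 m and contact force between the fingers and coffee_tin above 0.3 N and contact force between the fingers and dispenser above 0.5 N and x of coffee_tin in the frame of dispenser between 0.014 and 0.08 m and y of coffee_tin in the frame of dispenser between -0.01 and 0.01 m and z of coffee_tin in the frame of dispenser between 0.012 and 0.022 m and angle between coffee_tin's own z axis and vertical below 0.15 rad and linear speed of coffee_tin below 0.02 m/s); the arm keeps its last pose, push and grip.
It fails at once if the tin is lifted more than 12 mm off the chute floor (z of coffee_tin in the frame of dispenser above 0.028 m).
It fails at once if the tin drops off the open end (x of coffee_tin in the frame of dispenser above 0.088 m).
It fails at once if the tin is pinched or shoved with more than 15 N (contact force between the fingers and coffee_tin above 15 N).
It fails at once if another thing (spare tin, mug, lemon, garlic, spice jar, timer) is moved more than 2 cm (distance of any of spare_tin, mug, lemon, garlic, spice_jar, timer from where it was at the start of the episode above 0.02 m).
It also fails if it takes over 40 s, if anything falls off the work surface, if the arm or the gripper's body presses on something with over 40 N, if the wrist force passes 120 N, or if a joint passes its speed limit or range.

## Working session

There is one attempt and no reset: what is moved stays moved. The work goes in short steps, Python scripts to look and compute and a tool call to move; the robot and the scene stay as the last step left them, time stands still between calls to the robot, and variables do not carry over. Pictures are saved under pics/ and viewed, and the job is handed in when it is done.

Besides the shell and the picture viewer there is one more tool, called after "Request:" by a JSON object that holds its "name" and its "arguments", one argument or row to a line. step_arm: Moves the arm, as the interface text tells. Its arguments: {"type":"object","properties":{"gripper":{"type":"array","items":{"type":"number"}},"offset":{"type":"array","items":{"type":"array","items":{"type":"number"}}},"angular":{"type":"array","items":{"type":"array","items":{"type":"number"}}},"squeeze":{"type":"number"}},"required":["gripper","offset","angular"]}

```bash
ls; mkdir -p pics; cat > h.py <<'E'
import numpy as np, cv2
from plant import env
from scipy.spatial.transform import Rotation as R
def camT(c,s):
    if 'pose' in c: return np.array(c['pose'])
    T=np.eye(4);T[:3,:3]=R.from_rotvec(s['orientation']).as_matrix();T[:3,3]=s['position']
    return T@np.array(c['T_tool_cam'])
def shot(name,fn=None):
    s=env.observe();c=env.camera(name)
    if fn: cv2.imwrite('pics/'+fn,c['pixels'][:,:,::-1])
    return s,c,camT(c,s)
def proj(c,T,p):
    q=np.linalg.inv(T)@np.append(p,1);return np.array([c['cx']+c['fx']*q[0]/-q[2],c['cy']-c['fy']*q[1]/-q[2]])
E
python3 - <<'E'
from h import *
s=env.observe();print(s)
for n in ['scene','top','wrist']:
    s,c,T=shot(n,n+'0.png');print(n,c.keys(),T.round(3).tolist(),c['fx'],c['cx'],c['cy'])
    for k in ['dispenser','key_top','catch_spot','chute_end','coffee_tin','spare_tin','mug','lemon','garlic','spice_jar','timer']:
        try:
            for d in env.pinpoint(n,k)[:2]: print(k,round(d['p'],2),(T@np.append(d['centre'],1))[:3].round(4))
        except Exception as e: print(k,e)
E
```

```text
pics
{'t': 0.0, 'qpos': array([ 1.07516201e+00,  2.59349209e-01,  1.53609809e+00,  1.48661221e-05,
        1.34797532e+00, -2.02773382e-01]), 'dq': array([ 0.00037075, -0.00110313, -0.00100417,  0.00114395, -0.00037466,
       -0.0004025 ]), 'tau': array([-2.01219525e-03, -4.46040845e+01, -2.90558696e+01, -5.52451675e-04,
        1.18726786e-02,  1.83442023e-05]), 'position': array([0.15848456, 0.52612322, 0.23046532]), 'orientation': array([ 0.22853591,  1.5591862 , -0.23123728]), 'ft_force': array([ 0.271374  ,  0.66991728, -0.30063603]), 'wrist_torque': array([ 0.02456524, -0.01736827, -0.0056042 ]), 'width': 0.08567847317608783}
scene dict_keys(['pixels', 'fx', 'fy', 'cx', 'cy', 'pose']) [[0.84, 0.386, -0.38, 0.118], [-0.542, 0.577, -0.611, -0.707], [-0.017, 0.72, 0.694, 0.902], [0.0, 0.0, 0.0, 1.0]] 451.52920056330595 326.4531166356283 202.17466144795938
dispenser 0.91 [0.5642 0.0281 0.0032]
key_top 0.55 [0.4996 0.0977 0.0451]
key_top 0.53 [0.5642 0.0268 0.0184]
catch_spot 0.81 [0.4893 0.0354 0.0323]
chute_end 0.82 [0.4782 0.0412 0.0182]
coffee_tin 0.65 [0.5638 0.0283 0.0175]
co
[... 610 characters left out ...]
683 0.0304 0.0019]
key_top 0.48 [0.4997 0.0969 0.0454]
catch_spot 0.62 [0.5633 0.0276 0.0164]
catch_spot 0.57 [0.4925 0.0314 0.0337]
chute_end 0.55 [0.4812 0.038  0.0149]
coffee_tin 0.69 [0.5633 0.0259 0.0153]
spare_tin 0.61 [ 0.4484 -0.2552  0.0008]
mug 0.56 [ 7.842e-01 -2.390e-02 -2.000e-04]
lemon 0.62 [ 0.4599  0.4118 -0.0036]
garlic 0.59 [ 7.779e-01  8.960e-02 -6.000e-04]
spice_jar 0.74 [ 0.5616  0.429  -0.0024]
timer 0.79 [ 5.227e-01 -3.349e-01  2.000e-04]
wrist dict_keys(['pixels', 'fx', 'fy', 'cx', 'cy', 'T_tool_cam']) [[0.289, -0.92, -0.267, 0.091], [0.957, 0.277, 0.082, 0.546], [-0.001, -0.279, 0.96, 0.373], [0.0, 0.0, 0.0, 1.0]] 346.7513807715557 320.1084128279857 200.4927027653166
```

View pics/scene0.png

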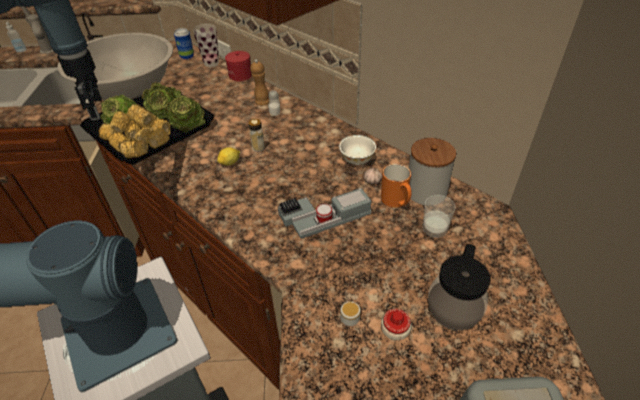

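View pics/top0.png

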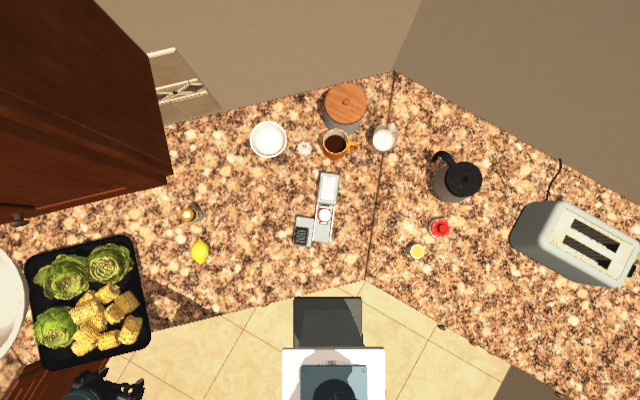

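The scene view shows the dispenser with the key at about (290,207), the red tin at (324,213) and the open end facing the robot. The top view shows the key at (302,232) and the tin at (325,215), and the bystanders are well clear. Next I'll fit the dispenser pose and work out a hover pose.

```bash
cat >> h.py <<'E'
LOC=dict(dispenser=[0,0,0],key_top=[.075,-.064,.046],catch_spot=[.075,0,.035],chute_end=[.085,0,.016],coffee_tin=[.001,0,.016])
def fit(obs):
    # obs list of (name, world pt); robust planar rigid fit
    from scipy.optimize import least_squares
    L=np.array([LOC[n] for n,_ in obs]);P=np.array([p for _,p in obs])
    def f(v):
        c,s=np.cos(v[2]),np.sin(v[2]);Q=L@np.array([[c,s,0],[-s,c,0],[0,0,1]])+[v[0],v[1],0]
        return ((Q-P)/.004).ravel()
    r=least_squares(f,[.565,.029,3.0],loss='soft_l1');return r.x,(f(r.x)*4).reshape(-1,3).round(1)
def gather(cams,near=.2):
    o=[]
    for n in cams:
        s,c,T=shot(n)
        for k in LOC:
            for d in env.pinpoint(n,k)[:1]:
                o.append((k,(T@np.append(d['centre'],1))[:3]))
    return o
def target(v,disp,tip=None):
    c,s=np.cos(v[2]),np.sin(v[2]);return np.array([v[0]+c*disp[0]-s*disp[1],v[1]+s*disp[0]+c*disp[1],disp[2]])
def cmd(s,p,yaxis):
    R0=R.from_rotvec(s['orientation']);x=np.array([0,0,-1.]);y=np.array(yaxis,float);
    Rt=R.from_matrix(np.c_[x,y,np.cross(x,y)])
    return R0.inv().apply(p-s['position']), np.degrees((R0.inv()*Rt).as_rotvec())
E
python3 - <<'E'
from h import *
o=gather(['scene','top'])+gather(['scene','top']);v,r=fit(o);print(v,np.degrees(v[2]))
for (k,p),q in zip(o,r): print(k,q)
s=env.observe();print(R.from_rotvec(s['orientation']).as_matrix().round(3))
p=target(v,[.075,-.032,.2]);print(p)
ya=[-np.sin(v[2]),np.cos(v[2]),0]
for sg in (1,-1): print(cmd(s,p,sg*np.array(ya)))
E
```

```text
[0.56550205 0.02768284 3.03253397] 173.7513975882159
dispenser [-0.6  0.5 -0.8]
catch_spot [ 1.7 -0.1  1. ]
chute_end [-0.1 -4.1  1.1]
coffee_tin [-0.8 -1.3 -0.1]
dispenser [-4.4 -3.3 -3. ]
key_top [-0.9  1.8 -0.6]
catch_spot [1.1 0.7 0.8]
chute_end [3.  0.8 1.4]
coffee_tin [ 0.2  1.7 -2.8]
dispenser [ 1.9 -0.2 -0.2]
key_top [ 0.1  5.1 -1.7]
catch_spot [1.9 0.7 2.2]
chute_end [-1.6 -1.7 -4.1]
dispenser [-0.4 -1.1 -1.1]
key_top [-1.4  1.6 -4.4]
catch_spot [-0.   1.3 -0.8]
chute_end [-1.9 -2.6 -1.1]
coffee_tin [1.6 0.  0.3]
[[ 0.     0.289  0.957]
 [ 0.     0.957 -0.289]
 [-1.     0.     0.   ]]
[0.49443059 0.06765592 0.2       ]
(array([ 0.03131445, -0.342541  ,  0.45388553]), array([ 1.69474484e+02, -3.13369274e-04, -8.99989115e-05]))
(array([ 0.03131445, -0.342541  ,  0.45388553]), array([-1.05255160e+01,  6.06822663e-05, -2.11290975e-04]))
```

View pics/wrist0.png

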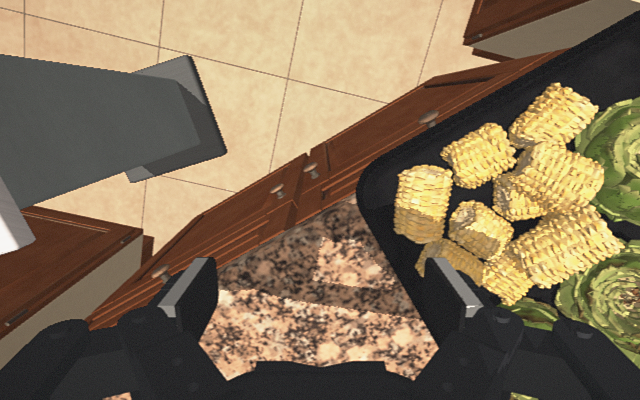

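The wrist view shows only the corn tray and the floor. I'll move above the key and chute and set the finger opening to 50 mm.

Request:
{"name": "step_arm", "arguments": {
  "gripper": [0.05,0.05,0.05,0.05,0.05,0.05,0.05,0.05,0.05,0.05,0.05,0.05],
  "offset": [
    [0,-0.025,0.033],
    [0,-0.05,0.066],
    [0,-0.075,0.099],
    [0,-0.1,0.132],
    [0,-0.125,0.165],
    [0,-0.15,0.198],
    [0,-0.175,0.231],
    [0,-0.2,0.264],
    [0,-0.225,0.297],
    [0,-0.25,0.33],
    [0,-0.275,0.363],
    [0,-0.3,0.396]
  ],
  "angular": [
    [-1,0,0],
    [-2,0,0],
    [-3,0,0],
    [-4,0,0],
    [-5,0,0],
    [-6,0,0],
    [-7,0,0],
    [-8,0,0],
    [-9,0,0],
    [-10,0,0],
    [-10.5,0,0],
    [-10.5,0,0]
  ]
}}

```text
t: 4.0
position: [0.4522, 0.1231, 0.2316]
orientation: [0.086, 1.568, -0.086]
ft_force: [0.7, 0.8, -0.1]
width: 0.0502
```

```bash
python3 - <<'E'
from h import *
s,c,T=shot('wrist','w1.png');print(s['position'],s['width'],s['ft_force'])
o=gather(['wrist','scene','top']);v,r=fit(o);print(v)
for (k,p),q in zip(o,r): print(k,p.round(3),q)
E
```

```text
[0.45216837 0.12312672 0.2316441 ] 0.0501518173159487 [ 0.69232168  0.83555295 -0.12655044]
[0.56543914 0.02705673 3.02612324]
key_top [0.5   0.096 0.047] [-1.7  2.9 -0.7]
catch_spot [0.49  0.032 0.034] [1.2 3.3 1.4]
chute_end [0.48  0.037 0.014] [ 1.  -0.2  2.2]
coffee_tin [0.564 0.028 0.012] [-0.  -0.8  3.7]
dispenser [0.563 0.026 0.004] [ 2.   1.  -4.3]
key_top [0.498 0.1   0.048] [ 0.7 -0.7 -2. ]
catch_spot [0.487 0.037 0.035] [ 3.8 -1.5 -0.2]
chute_end [0.482 0.04  0.02 ] [-0.9 -3.4 -3.7]
coffee_tin [0.562 0.027 0.016] [2.8 0.5 0.3]
dispenser [0.57  0.03  0.002] [-4.4 -3.2 -2. ]
key_top [0.502 0.098 0.048] [-3.9  0.9 -2.2]
catch_spot [0.491 0.034 0.037] [ 0.3  2.1 -2.1]
chute_end [0.484 0.036 0.016] [-2.8  1.2  0.5]
coffee_tin [0.564 0.029 0.017] [ 0.5 -2.3 -0.7]
```

View pics/w1.png

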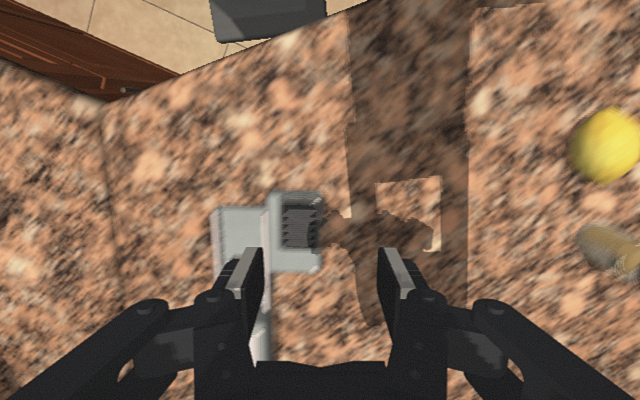

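The wrist view shows the key at (300,228) with the chute to its left at (240,225). The fingers are still short of the target along y. I'll compute the rest of the way.

```bash
python3 - <<'E'
from h import *
s=env.observe();v=[.5655,.0274,3.029]
print(s['t'],cmd(s,target(v,[.075,-.032,.10]),[np.sin(v[2]),-np.cos(v[2]),0]))
E
```

```text
4.95 (array([ 0.1313349 , -0.05243755,  0.04930219]), array([0.18332028, 0.00379419, 0.00129716]))
```

Request:
{"name": "step_arm", "arguments": {
  "gripper": [0.05,0.05,0.05,0.05,0.05,0.05],
  "offset": [
    [0.01,-0.02,0.02],
    [0.03,-0.04,0.037],
    [0.065,-0.0525,0.0493],
    [0.1,-0.0525,0.0493],
    [0.131,-0.0525,0.0493],
    [0.131,-0.0525,0.0493]
  ],
  "angular": [
    [0,0,0],
    [0,0,0],
    [0.2,0,0],
    [0.2,0,0],
    [0.2,0,0],
    [0.2,0,0]
  ]
}}

```text
t: 5.45
position: [0.4902, 0.0673, 0.0947]
orientation: [0.09, 1.58, -0.09]
ft_force: [-0.4, -1.4, -0.6]
width: 0.0498
```

```bash
python3 - <<'E'
from h import *
s,c,T=shot('wrist','w2.png');print(s['t'],s['position'],s['width'],s['ft_force'])
o=[]
for k in LOC:
    for d in env.pinpoint('wrist',k)[:1]: o.append((k,(T@np.append(d['centre'],1))[:3]));print(k,d['p'],o[-1][1].round(4),target([.5655,.0274,3.029],LOC[k]).round(4))
v=[.5655,.0274,3.029]
im=c['pixels'][:,:,::-1].copy()
def poly(L,col):
    P=np.array([proj(c,T,target(v,l)) for l in L]).astype(int);cv2.polylines(im,[P],True,col,1)
poly([[.05,-.082,.046],[.1,-.082,.046],[.1,-.046,.046],[.05,-.046,.046]],(0,255,0))
poly([[.085,-.0235,.028],[.085,.0235,.028],[-.033,.0235,.028],[-.033,-.0235,.028]],(255,255,0))
Rt=R.from_rotvec(s['orientation']).as_matrix()
for sg in(1,-1):
  P=np.array([proj(c,T,s['position']+Rt@np.array([-.006,sg*y,z])) for y,z in[(.025,-.011),(.025,.011),(.039,.011),(.039,-.011)]]).astype(int);cv2.polylines(im,[P],True,(0,0,255),1)
cv2.imwrite('pics/w2o.png',im)
s2,c2,T2=shot('scene','s2.png');cv2.imwrite('pics/s2c.png',cv2.resize(c2['pixels'][140:260,230:410,::-1],None,fx=4,fy=4,interpolation=2))
E
```

```text
5.45 [0.49018432 0.06728885 0.09473156] 0.04982728014261625 [-0.39351005 -1.41825306 -0.58748515]
dispenser 0.69 [ 0.56    0.023  -0.0013] [0.5655 0.0274 0.    ]
key_top 0.57 [0.4977 0.0977 0.0474] [0.4982 0.0994 0.046 ]
catch_spot 0.82 [0.4889 0.0321 0.0334] [0.491  0.0358 0.035 ]
chute_end 0.76 [0.481  0.0395 0.0149] [0.481 0.037 0.016]
coffee_tin 0.73 [0.5671 0.0264 0.0125] [0.5645 0.0275 0.016 ]
```

View pics/w2o.png

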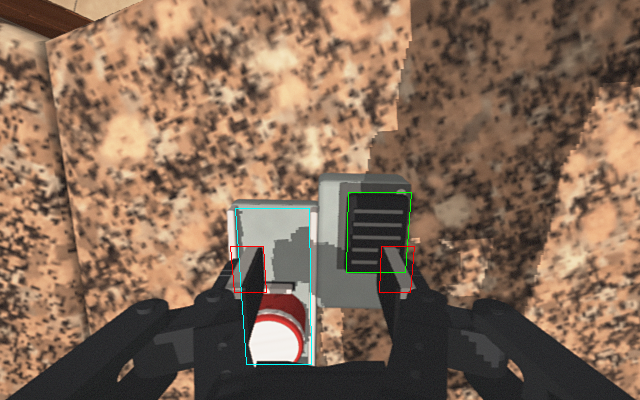

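View pics/s2c.png

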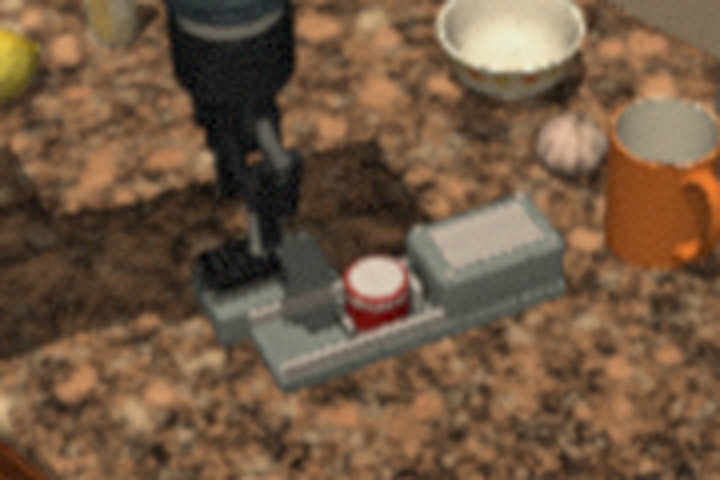

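The overlay matches the picture: the key is at (378,232) inside the green outline, and the chute is between columns 237 and 312. The scene view shows a finger above the key. I'll check the settled pose.

Request:
{"name": "step_arm", "arguments": {
  "gripper": [0.05,0.05],
  "offset": [
    [0,0,0],
    [0,0,0]
  ],
  "angular": [
    [0,0,0],
    [0,0,0]
  ]
}}

```text
t: 5.97
position: [0.4951, 0.0676, 0.1014]
orientation: [0.088, 1.567, -0.089]
ft_force: [-0.2, 0.4, 0.1]
width: 0.0497
```

```bash
python3 - <<'E'
from h import *
s=env.observe();v=[.5652,.0270,3.029]
print(s['t'],s['position'],s['ft_force'],cmd(s,target(v,[.075,-.032,.048]),[np.sin(v[2]),-np.cos(v[2]),0]))
E
```

```text
5.9667 [0.49512116 0.06759593 0.10140459] [-0.1532074   0.44144522  0.09036991] (array([ 0.05340279, -0.00046678, -0.00091504]), array([-0.00593187,  0.11947045, -0.00161364]))
```

Aligned. I'll lower it to just above the key.

Request:
{"name": "step_arm", "arguments": {
  "gripper": [0.05,0.05,0.05,0.05,0.05,0.05],
  "offset": [
    [0.015,0,-0.001],
    [0.03,0,-0.001],
    [0.042,0,-0.001],
    [0.05,0,-0.001],
    [0.05,0,-0.001],
    [0.05,0,-0.001]
  ],
  "angular": [
    [0,0,0],
    [0,0,0],
    [0,0,0],
    [0,0,0],
    [0,0,0],
    [0,0,0]
  ]
}}

```text
t: 6.47
position: [0.4935, 0.0676, 0.0503]
orientation: [0.089, 1.569, -0.089]
ft_force: [-0.3, -0.5, -0.2]
width: 0.0502
```

```bash
python3 - <<'E'
from h import *
s,c,T=shot('wrist','w3.png');print(s['t'],s['position'],s['width'],s['ft_force'],s['wrist_torque'])
s2,c2,T2=shot('scene');cv2.imwrite('pics/s3c.png',cv2.resize(c2['pixels'][140:260,230:410,::-1],None,fx=4,fy=4,interpolation=2))
E
```

```text
6.4667 [0.49351885 0.06764343 0.05034884] 0.050190704909743866 [-0.31755851 -0.50681505 -0.22093528] [0.04028712 0.0036955  0.01409036]
```

View pics/w3.png

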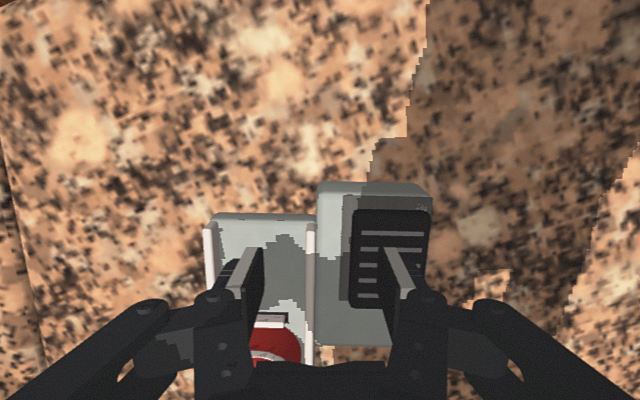

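View pics/s3c.png

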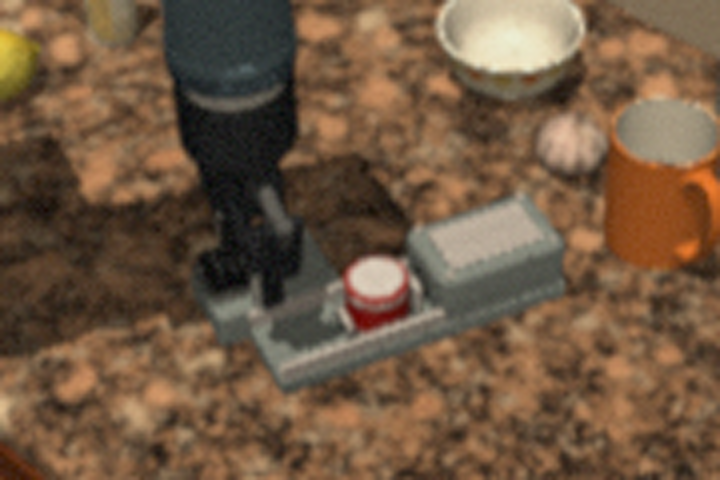

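No contact yet. The key finger is over the key at (400,265), and the other is inside the chute walls at (245,270). I'll go down 11 mm and read the force.

Request:
{"name": "step_arm", "arguments": {
  "gripper": [0.05,0.05,0.05,0.05,0.05],
  "offset": [
    [0.004,0,0],
    [0.008,0,0],
    [0.011,0,0],
    [0.011,0,0],
    [0.011,0,0]
  ],
  "angular": [
    [0,0,0],
    [0,0,0],
    [0,0,0],
    [0,0,0],
    [0,0,0]
  ]
}}

```text
t: 6.98
position: [0.4938, 0.0676, 0.0393]
orientation: [0.089, 1.569, -0.089]
ft_force: [1.2, 0.1, 1.1]
width: 0.05
```

Request:
{"name": "step_arm", "arguments": {
  "gripper": [0.05,0.05,0.05,0.05],
  "offset": [
    [0.002,0,0],
    [0.004,0,0],
    [0.004,0,0],
    [0.004,0,0]
  ],
  "angular": [
    [0,0,0],
    [0,0,0],
    [0,0,0],
    [0,0,0]
  ]
}}

```text
t: 7.32
position: [0.4938, 0.0676, 0.0354]
orientation: [0.089, 1.568, -0.089]
ft_force: [1.1, -0.7, 3.6]
width: 0.0498
```

Request:
{"name": "step_arm", "arguments": {
  "gripper": [0.05,0.05,0.05,0.05],
  "offset": [
    [0.002,0,0],
    [0.004,0,0],
    [0.004,0,0],
    [0.004,0,0]
  ],
  "angular": [
    [0,0,0],
    [0,0,0],
    [0,0,0],
    [0,0,0]
  ]
}}

```text
t: 7.65
position: [0.4938, 0.0676, 0.0314]
orientation: [0.089, 1.569, -0.089]
ft_force: [1.0, 0.3, 5.8]
width: 0.0497
```

Force is rising as the key spring should. I'll press on to the stop.

Request:
{"name": "step_arm", "arguments": {
  "gripper": [0.05,0.05,0.05,0.05,0.05,0.05],
  "offset": [
    [0.002,0,0],
    [0.004,0,0],
    [0.004,0,0],
    [0.004,0,0],
    [0.004,0,0],
    [0.004,0,0]
  ],
  "angular": [
    [0,0,0],
    [0,0,0],
    [0,0,0],
    [0,0,0],
    [0,0,0],
    [0,0,0]
  ]
}}

```text
t: 8.15
position: [0.4939, 0.0678, 0.03]
orientation: [0.089, 1.567, -0.088]
ft_force: [-8.0, 0.6, 30.8]
width: 0.0499
```

```bash
python3 - <<'E'
from h import *
s,c,T=shot('wrist','w4.png');print(s['t'],s['position'],s['width'],s['ft_force'],s['wrist_torque'])
s2,c2,T2=shot('scene');cv2.imwrite('pics/s4c.png',cv2.resize(c2['pixels'][140:260,230:410,::-1],None,fx=4,fy=4,interpolation=2))
E
```

```text
8.15 [0.49388626 0.06782645 0.02996198] 0.04990039123008769 [-7.95915493  0.55530049 30.77143044] [0.84050169 1.19210455 0.08030309]
```

View pics/w4.png

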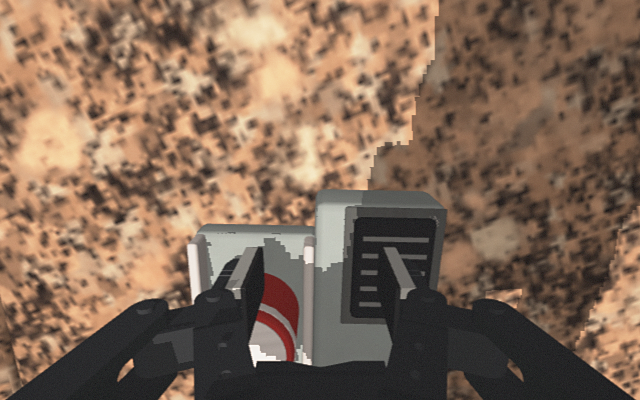

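View pics/s4c.png

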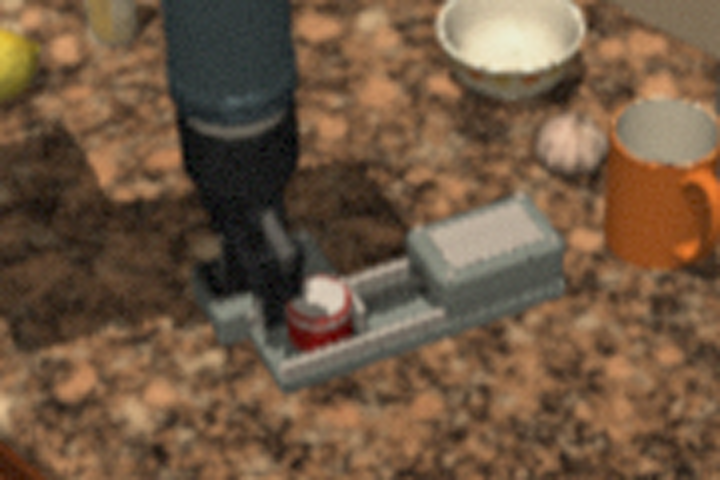

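The tin has popped and rests upright against the finger: scene crop (318,310), wrist view (275,310). The key is at its stop with 31 N on it, more than needed, so I'll ease off slightly.

Request:
{"name": "step_arm", "arguments": {
  "gripper": [0.05,0.05,0.05,0.05,0.05,0.05],
  "offset": [
    [-0.0005,0,0],
    [-0.001,0,0],
    [-0.0014,0,0],
    [-0.0014,0,0],
    [-0.0014,0,0],
    [-0.0014,0,0]
  ],
  "angular": [
    [0,0,0],
    [0,0,0],
    [0,0,0],
    [0,0,0],
    [0,0,0],
    [0,0,0]
  ]
}}

```text
t: 8.75
position: [0.4938, 0.0677, 0.0303]
orientation: [0.089, 1.568, -0.089]
ft_force: [-3.9, 0.5, 20.9]
width: 0.05
```

```bash
python3 - <<'E'
from h import *
v=np.array([.5652,.027,3.029]);c_,s_=np.cos(v[2]),np.sin(v[2])
for n in ['scene','wrist','top']:
    s,c,T=shot(n,n+'5.png')
    for k in ['coffee_tin','key_top']:
        for d in env.pinpoint(n,k)[:1]:
            p=(T@np.append(d['centre'],1))[:3];q=p-[v[0],v[1],0]
            print(n,k,round(d['p'],2),[round(c_*q[0]+s_*q[1],4),round(-s_*q[0]+c_*q[1],4),round(q[2],4)])
    if n=='scene':cv2.imwrite('pics/s5c.png',cv2.resize(c['pixels'][140:260,230:410,::-1],None,fx=4,fy=4,interpolation=2))
print(s['t'],s['position'],s['width'],s['ft_force'])
E
```

```text
scene coffee_tin 0.69 [np.float64(0.0444), np.float64(0.0031), np.float64(0.0167)]
scene key_top 0.54 [np.float64(0.0757), np.float64(-0.0599), np.float64(0.0359)]
wrist coffee_tin 0.7 [np.float64(0.0433), np.float64(-0.0), np.float64(0.0147)]
top key_top 0.53 [np.float64(0.0832), np.float64(0.296), np.float64(0.0002)]
9.05 [0.49383559 0.06773869 0.0303478 ] 0.05023709456721577 [-3.87077205 -0.33734842 21.52235573]
```

View pics/s5c.png

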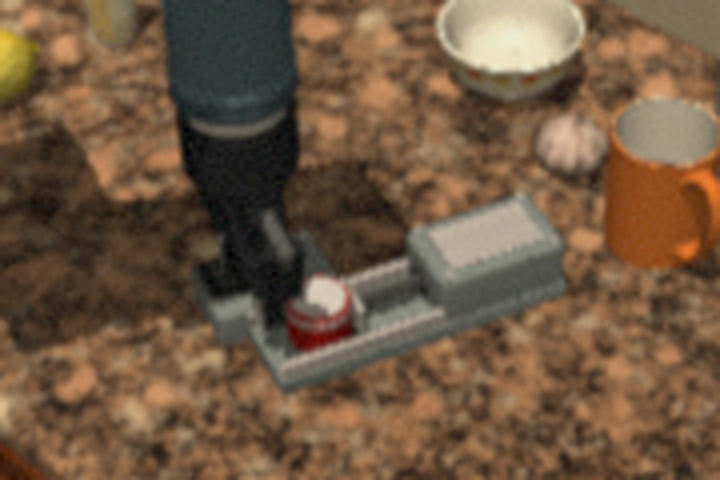

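The tin is at x ≈ 43 mm and upright, resting on the finger with about 4 N sideways. The key is at its stop with about 21 N on it. Handing in.

```bash
python3 -c "
from plant import env
print(env.close_job()); s=env.observe(); print(s['t'],s['ft_force'],s['position'])"
```

```text
the job is handed in; nothing more can be done
None
the job is handed in; nothing more can be done
```

The tin is out and held: one finger has the black key down at its stop, and the other is stopping the red tin on the chute. I handed the job in like that at about t = 9 s; no verdict is reported.

I set the fingers 50 mm apart, lowered one onto the key and the other into the chute, and pressed until the key hit its stop. The push reached 31 N there, so I eased it to about 21 N without letting the key rise.

**Last checks:**
- **Tin:** it stands upright at x ≈ 43–44 mm, y ≈ 0–3 mm, z ≈ 15–17 mm in the dispenser frame, from the scene and wrist cameras.
- **Key:** its face is at about 36 mm above the worktop, so roughly 10–12 mm down. The stiff force rise before I eased off fits it being at the stop.
- **Sideways force:** about 4 N along the chute towards the open end. This includes some rubbing on the key, so it is not a clean reading of the tin's push on the finger.
- **Other things:** nothing near the dispenser looked disturbed in the final scene crop. I did not measure the bystanders again.

**Disagreed:** in the last top-camera picture, `key_top` was reported about 0.36 m off and the tin was not found. I took both as network errors, most likely because the arm covers that view.

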